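# Set the dust extraction to the third notch and start it

### The arm

A 7-joint arm with a two-finger parallel gripper is mounted at the origin on the work surface. World frame = base frame: x ahead of the robot, y to its left, z up, the work surface at z = 0. Lengths are in m, angles in rad, forces in N, time in s.
With the tool pointing down it reaches from about 0.4 to 0.85 m from the base axis. Payload 4.5 kg.
Tool frame: the origin (TCP) lies between the finger pads; the fingertips stand tip_reach ahead of it and the grasp point (between the pads) lies 3 mm ahead of it (tip_reach is the distance from the TCP to the fingertips, in m); z points along the fingers, y is the direction in which the jaws open and shut (so a half turn about z gives the same grasp; the last joint's range is limited). The gripper opens to 85 mm and grips with 20 to 120 N. Pads are 22 mm wide; open, the fingers measure 114 mm over their backs; the gripper's body (76 mm by 85 mm) begins 54 mm behind the grasp point. The pads swing forward as they close: fully open they stand 13 mm farther back than shut.
Start: joints at [-1.231, 0.689, -0.195, 1.565, 0.157, 0.902, -0.215], TCP at [0.188, 0.596, 0.253] pointing down, gripper open.
Joint ranges: [-3.01, 3.01], [-0.46, 2.08], [-1.47, 1.51], [0.13, 2.56], [-1, 4.14], [0.04, 2.09], [-2.66, 2.66]. Speed limits (rad/s): [2.57, 2.57, 3.14, 3.14, 3.14, 3.14, 3.14].

### API

Orientations are given as a unit quaternion [w, x, y, z].
In Python, from bench import observe, read_camera, hand_in, tip_reach gives the robot as it stands. The module is installed in compiled form; this text tells all that it offers.
- The arm moves only by the tool apply_moves, never from a script. Its argument "plan" is a list of rows, each an object with "offset": the shift along the world's x, y, z in cm, a list of three; "twist": the turn, a rotation vector about the world's x, y, z in degrees, a list of three; "hand": the closure, from 0 (fully open) to 1 (shut). A call has 1 to 8 rows; each row shifts and turns the commanded pose from where the row before left it; what a row does not reach is not made up. A row lasts 1/12 s, in which the tool goes at most 41.7 mm and 7.16 degrees, less where a joint would pass 70% of its speed; a pose out of reach is approached as far as the arm can. A call is refused whole if a number of a shift passes 4.17 or a number of a turn 7.16, either way. A call with a gripper value outside its range is refused whole. The fingers move at their own pace and stop on an object; "force" is the grip in N (left out, the last holds). Time passes only in rows, so rows that do not move let the fingers close. It gives the time, the measured TCP pose, the force and the opening at its end, in the units of the state.
- observe(): the state, without advancing time (a new reading comes with each control period).
- read_camera(name): name is "scene" or "top" or "wrist"; returns a dict with "frame" (384x512x3 uint8, red, green, blue), "range_z" (384x512 float32, m along the optical axis (not along the pixel's ray), 0 where there is no reading), "fov_y" (degrees; the focal length in pixels is half the picture's height over the tangent of half this angle, whatever the lens; pixels are square), "cx", "cy" (the principal point, pixels), "R" (3x3) and "t" (3): a world point X has camera coordinates R X + t. Camera axes: x right, y down, z forward; pixel columns grow to the right and rows downward; lengths in m; the calibration is good to about 2 mm. A picture is of the moment at which its call begins.
- hand_in(): hands the job in, once; it reports no verdict.
The state is a dict: "t": time; "joint_pos": joint angles; "dq": joint speeds; "effort": joint torques, N m; "tool_pos": TCP position; "orientation": TCP orientation; "contact_force": force on the tool from outside, world axes, zero at the start; "moment": the same for the moment, N m; "opening": opening from 0.0 (shut) to 1.0 (fully open).
Only numpy, scipy, OpenCV 4.12 (cv2) and the standard library are available. Lean on these libraries where they do the work, as an engineer would, in place of code of your own. Each camera call takes 0.05 s, during which the arm holds its last target. There are 200 camera calls.

### The job

With the fingertips, push the black lever on the long pale aluminium selector box away from its stopped end, click by click, and leave it seated in the third notch, never letting it go on to the fourth. Then press the flat steel start button on the small grey box right down and let it come up again; press it only once the lever is set. Push gently, pinch and lift nothing, and leave the stones and tools lying about undisturbed.

Things in the scene. Friction and masses are not known exactly. Their poses are not given: they have to be found in the camera images.
- selector: Fixed pale aluminium box, 110 mm (its x) by 200 mm (y) by 60 mm high; origin at the centre of its underside, z up. A dark slot runs along y over the middle of the flat top; the black lever stands in it and slides to +y. Five flat dark rivets, 8 mm wide, in a row 36 mm to the +x side of the slot, stand level with the five notches.
- lever (a joint): Lever travel along the selector's +y, m: 0 at the stopped end (-y), 0.104 at the far stop. Starts at 0 to 0.009 (free play, 0.6 N friction). Ridge crests at 0.020, 0.038, 0.056, 0.074, 0.092; sprung notches at 0.029, 0.047, 0.065 (the third), 0.083, 0.101. Leaving a notch takes about 5 N, almost none at the crest; 2-3 mm past it the lever snaps ahead by itself into the next notch, up to 9 mm off the finger.
- lever_knob (a point): Centre of the lever's black grip, a rounded upright block 30 mm (selector x) by 14 mm (selector y, the way it slides) by 36 mm high on a thin steel stem; 90 mm above the table (grip from 72 to 108 mm, box top at 60 mm). In the selector's frame it is at x = 0, y = -0.053 + the lever's travel. Axes as the selector's.
- station: Fixed small grey box, the start station, 90 mm by 90 mm by 45 mm high, origin at the centre of its underside. It carries the round start button, and near its (+x,+y) corner a little fixed glass lamp dome 18 mm wide and 11 mm high that is not a button.
- start_top (a point): Centre of the top face of the flat round steel start button, 34 mm wide, in a grey collar on the station, 67 mm above the table; it presses straight down.
- start (a joint): How far the start button is pressed, in m: 0 up, 0.006 fully down; sprung, fully down takes 5 N, and it comes up by itself.
- offcut: Loose bystander: sandstone offcut block 55 x 42 x 40 mm, between the two boxes. Origin at the centre of its underside.
- ammonite: Loose bystander: round carved spiral stone, 72 mm wide, 21 mm high, nearest the robot. Origin at the centre of its underside.
- mallet: Loose bystander: round wooden carver's mallet standing on its head, 84 mm wide, 208 mm high, beyond the boxes. Origin at the centre of its underside.
- flat_chisel: Loose bystander: steel chisel about 175 mm long, 12 mm high, lying beyond the selector along it. Origin at the centre of its underside.
- claw_chisel: Loose bystander: steel chisel about 150 mm long, 12 mm high, lying on the robot's side of the station. Origin at the centre of its underside.
- rubbing_stone: Loose bystander: grey rubbing stone 45 x 110 x 25 mm, beyond the station. Origin at the centre of its underside.
- dust_brush: Loose bystander: hand brush about 200 mm long lying beyond the boxes on the right (-y).
- tin: Loose bystander: metal tin 70 mm wide, 90 mm high, beyond the boxes on the left (+y). Origin at the centre of its underside.

How it is judged:
On the way, in this order (a step that is already met when the one before it is completed fails the run):
1. the lever is seated in the third notch (value of joint lever between 0.061 and 0.069 m), for 0.3 s.
2. the start button is pressed right down (value of joint start above 0.0045 m), for 0.05 s.
At the end, for the whole second after the job is handed in: The lever rests in the third notch (travel 0.065 within 4 mm), the start button has been pressed to at least 4.5 mm afterwards and is up again (under 1.5 mm), and every loose thing is within 15 mm of where it began (all of step 1 and value of joint start below 0.0015 m and distance of each of offcut, ammonite, mallet, flat_chisel, claw_chisel, rubbing_stone, dust_brush, tin from where it was at the start of the episode below 0.015 m); the robot touches nothing.
It fails at once if the lever goes on over the ridge towards the fourth notch (value of joint lever above 0.0765 m).
It fails at once if the start button is pressed while the lever is not in the third notch (value of joint start above 0.003 m and not (value of joint lever between 0.061 and 0.069 m)).
It fails at once if the selector or its lever is pinched or pushed with more than 25 N (contact force between the fingers and selector above 25 N).
It fails at once if a loose thing is knocked or carried more than 20 mm (distance of any of offcut, ammonite, mallet, flat_chisel, claw_chisel, rubbing_stone, dust_brush, tin from where it was at the start of the episode above 0.02 m).
It also fails if it takes over 64 s, if anything falls off the work surface, if the arm or the gripper's body presses on something with over 40 N, if the wrist force passes 120 N, or if a joint passes its speed limit or range.

## Working session

There is one attempt and no reset: what is moved stays moved. The work goes in short steps, Python scripts to look and compute and a tool call to move; the robot and the scene stay as the last step left them, time stands still between calls to the robot, and variables do not carry over. Pictures are saved under pics/ and viewed, about 8 in all and at most 12, crops included, and the job is handed in when it is done.

Besides the shell and the picture viewer there is one more tool, called after ">>>" in YAML: its name, and indented under it one key for each argument. apply_moves: Moves the arm, as the interface text tells. Its arguments: {"type":"object","properties":{"plan":{"type":"array","items":{"type":"object","properties":{"offset":{"type":"array","items":{"type":"number"}},"twist":{"type":"array","items":{"type":"number"}},"hand":{"type":"number"}}}},"force":{"type":"number"}},"required":["plan"]}

```bash
mkdir -p pics
cat > h.py <<'E'
import numpy as np, cv2
from bench import *
def cam(n):
    c=read_camera(n); c['f']=192/np.tan(np.radians(c['fov_y'])/2); return c
def pts(c):
    v,u=np.mgrid[:384,:512]; z=c['range_z']
    P=np.stack([(u-c['cx'])/c['f']*z,(v-c['cy'])/c['f']*z,z],-1)
    return (P-c['t'])@c['R']
def save(c,n): cv2.imwrite('pics/'+n+'.png',cv2.cvtColor(c['frame'],cv2.COLOR_RGB2BGR))
E
python3 - <<'E'
from h import *
s=observe(); print(s,tip_reach)
for n in ('top','scene'):
    c=cam(n); save(c,n+'0'); np.save('pics/'+n+'.npy',c,allow_pickle=True)
    print(n,c['fov_y'],c['R'].round(3),c['t'])
a=cv2.imread('pics/top0.png');cv2.imwrite('pics/top0b.png',cv2.resize(a,(800,600),interpolation=cv2.INTER_CUBIC))
E
```

```text
{'t': 0.0, 'joint_pos': array([-1.23119513,  0.6900091 , -0.19448856,  1.56638132,  0.15734134,
        0.90246012, -0.21511701]), 'dq': array([ 3.52367482e-04,  2.58916505e-03,  2.25141296e-03, -1.78866586e-03,
       -1.95687453e-03,  2.70947637e-05,  1.30430390e-03]), 'effort': array([-2.51969777e-04, -5.39604664e+01, -1.26703497e+00, -1.58545429e+01,
        9.01290507e-03,  9.36849421e-03,  6.72607911e-06]), 'tool_pos': array([0.18804235, 0.59539562, 0.25245775]), 'orientation': array([-5.37957360e-05,  1.52266915e-01,  9.88338969e-01, -9.30265312e-04]), 'contact_force': array([-0.47308492, -0.57116917, -0.06917491]), 'moment': array([ 0.01525761, -0.00365276, -0.01633438]), 'opening': 0.9975578183123829} 0.022
top 52.80079406003133 [[-0.111 -0.994 -0.007]
 [-0.971  0.11  -0.211]
 [ 0.21  -0.017 -0.978]] [0.06636651 0.61530808 0.76444914]
scene 48.3317565237921 [[-0.808  0.589 -0.008]
 [ 0.406  0.548 -0.731]
 [-0.426 -0.595 -0.682]] [ 0.49140613 -0.19861525  1.19751404]
```

View pics/top0b.png

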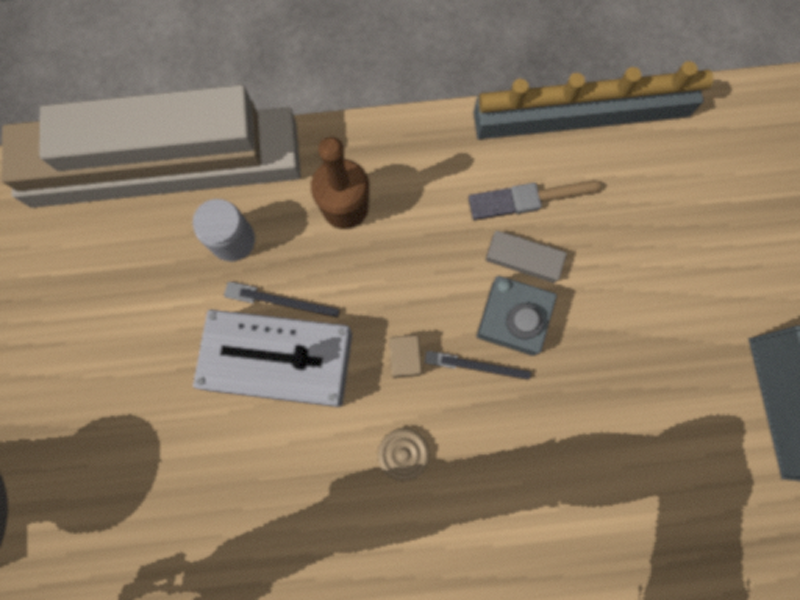

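View pics/scene0.png

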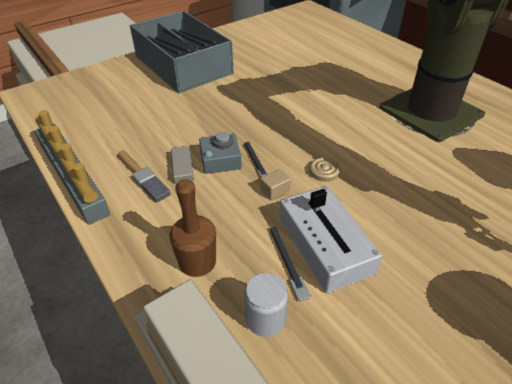

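The top view shows the selector at about (273,357) with the lever at (300,357) near its right (-y) end. The rivets are on the far side. The button is at (526,320), the lamp at (503,284), the offcut at (405,355) and the mallet at (340,190). The scene view agrees.

Run:
```python
from h import *
c=np.load('pics/top.npy',allow_pickle=True).item(); P=pts(c)
v,u=np.mgrid[:384,:512]
def reg(u0,u1,v0,v1,z0,z1):
    s=.64;m=(u>u0*s)&(u<u1*s)&(v>v0*s)&(v<v1*s)&(P[...,2]>z0)&(P[...,2]<z1); return P[m]
def rect(n,Q):
    r=cv2.minAreaRect((Q[:,:2]*1000).astype(np.float32)); print(n,len(Q),r,'zmed',np.median(Q[:,2]).round(4))
    return r
rect('sel',reg(180,365,300,415,.052,.068))
rect('knob',reg(270,340,330,380,.098,.125))
rect('station',reg(465,565,270,360,.038,.05))
rect('button',reg(490,560,290,350,.062,.075))
rect('offcut',reg(380,430,325,385,.03,.05))
rect('mallet',reg(300,375,130,235,.05,.25))
rect('mallettop',reg(300,375,130,235,.18,.25))
rect('tin',reg(180,260,190,270,.08,.1))
# slot & rivets by color
g=cv2.cvtColor(c['frame'],cv2.COLOR_RGB2GRAY)
m=(g<75)&(u>200*.64)&(u<345*.64)&(v>315*.64)&(v<375*.64)
n,l,st,ce=cv2.connectedComponentsWithStats(m.astype(np.uint8))
for i in range(1,n):
    uu,vv=ce[i]; d=np.array([(uu-c['cx'])/c['f'],(vv-c['cy'])/c['f'],1])
    o=-c['R'].T@c['t']; w=c['R'].T@d; k=(.06-o[2])/w[2]; print(st[i],(o+k*w).round(4))
```

```text
sel 4645 ((560.6121826171875, 173.5619354248047), (200.2506561279297, 110.02489471435547), 76.66813659667969) zmed 0.0583
knob 108 ((549.943359375, 129.84535217285156), (14.24466609954834, 28.93996810913086), 79.49193572998047) zmed 0.1058
station 1190 ((584.670654296875, -172.77293395996094), (90.08836364746094, 90.5787353515625), 65.26318359375) zmed 0.0429
button 186 ((571.3118896484375, -177.38392639160156), (32.055198669433594, 32.20185470581055), 7.54902982711792) zmed 0.0647
offcut 483 ((544.1268310546875, -7.805376052856445), (41.99409103393555, 54.628353118896484), 88.18517303466797) zmed 0.0381
mallet 1404 ((781.17529296875, 56.58211898803711), (76.43733978271484, 82.27824401855469), 3.7709197998046875) zmed 0.0943
mallettop 248 ((783.7352905273438, 56.4936637878418), (30.685251235961914, 27.534870147705078), 89.99592590332031) zmed 0.2024
tin 686 ((751.3977661132812, 231.51683044433594), (62.63157653808594, 64.74459838867188), 58.3441276550293) zmed 0.0879
[211 202   6   2   7] [0.606 0.084 0.06 ]
[154 208   1   1   1] [0.6076 0.2125 0.06  ]
[187 212   1   1   1] [0.591  0.1427 0.06  ]
[142 221  65  15 422] [0.5599 0.1653 0.06  ]
[220 235   1   5   5] [0.53   0.0775 0.06  ]
```

>>> apply_moves:
  plan:
    - {"offset": [1.765, -2.52, 0], "twist": [0, 0, -4.29], "hand": 1}
    - {"offset": [1.765, -2.52, 0], "twist": [0, 0, -4.29], "hand": 1}
    - {"offset": [1.765, -2.52, 0], "twist": [0, 0, -4.29], "hand": 1}
    - {"offset": [1.765, -2.52, 0], "twist": [0, 0, -4.29], "hand": 1}
    - {"offset": [1.765, -2.52, 0], "twist": [0, 0, -4.29], "hand": 1}
    - {"offset": [1.765, -2.52, 0], "twist": [0, 0, -4.29], "hand": 1}
    - {"offset": [1.765, -2.52, 0], "twist": [0, 0, -4.29], "hand": 1}
    - {"offset": [1.765, -2.52, 0], "twist": [0, 0, -4.29], "hand": 1}
  force: 20

```text
t: 0.77
tool_pos: [0.3298, 0.3929, 0.2531]
orientation: [-0.0, 0.439, 0.899, -0.0]
contact_force: [0.0, 0.8, -1.1]
opening: 0.003
```

>>> apply_moves:
  plan:
    - {"offset": [1.765, -2.52, 0], "twist": [0, 0, -4.29], "hand": 1}
    - {"offset": [1.765, -2.52, 0], "twist": [0, 0, -4.29], "hand": 1}
    - {"offset": [1.765, -2.52, 0], "twist": [0, 0, -4.29], "hand": 1}
    - {"offset": [1.765, -2.52, 0], "twist": [0, 0, -4.29], "hand": 1}
    - {"offset": [1.765, -2.52, 0], "twist": [0, 0, -4.29], "hand": 1}
    - {"offset": [1.765, -2.52, 0], "twist": [0, 0, -4.29], "hand": 1}
    - {"offset": [1.765, -2.52, 0], "twist": [0, 0, -4.29], "hand": 1}
    - {"offset": [1.765, -2.52, 0], "twist": [0, 0, -4.29], "hand": 1}

```text
t: 1.43
tool_pos: [0.471, 0.1915, 0.2532]
orientation: [-0.0, 0.684, 0.729, -0.0]
contact_force: [0.2, 0.4, -0.4]
opening: -0.002
```

>>> apply_moves:
  plan:
    - {"offset": [1.765, -2.52, 0], "twist": [0, 0, -4.29], "hand": 1}
    - {"offset": [1.765, -2.52, 0], "twist": [0, 0, -4.29], "hand": 1}
    - {"offset": [1.765, -2.52, 0], "twist": [0, 0, -4.29], "hand": 1}
    - {"offset": [1.765, -2.52, 0], "twist": [0, 0, -4.29], "hand": 1}
    - {"hand": 1}
    - {"hand": 1}

```text
validation failed for argument at $.pl...
```

>>> apply_moves:
  plan:
    - {"offset": [1.765, -2.52, 0], "twist": [0, 0, -4.29], "hand": 1}
    - {"offset": [1.765, -2.52, 0], "twist": [0, 0, -4.29], "hand": 1}
    - {"offset": [1.765, -2.52, 0], "twist": [0, 0, -4.29], "hand": 1}
    - {"offset": [1.765, -2.52, 0], "twist": [0, 0, -4.29], "hand": 1}
    - {"offset": [0, 0, 0], "twist": [0, 0, 0], "hand": 1}
    - {"offset": [0, 0, 0], "twist": [0, 0, 0], "hand": 1}

```text
t: 1.93
tool_pos: [0.5417, 0.0899, 0.2529]
orientation: [0.0, 0.786, 0.619, -0.0]
contact_force: [0.7, 1.0, 0.2]
opening: 0.001
```

>>> apply_moves:
  plan:
    - {"offset": [0, 0, -3], "twist": [0, 0, 0], "hand": 1}
    - {"offset": [0, 0, -3], "twist": [0, 0, 0], "hand": 1}
    - {"offset": [0, 0, -3], "twist": [0, 0, 0], "hand": 1}
    - {"offset": [0, 0, -3], "twist": [0, 0, 0], "hand": 1}
    - {"offset": [0, 0, -2], "twist": [0, 0, 0], "hand": 1}
    - {"offset": [0, 0, 0], "twist": [0, 0, 0], "hand": 1}
    - {"offset": [0, 0, 0], "twist": [0, 0, 0], "hand": 1}

```text
t: 2.52
tool_pos: [0.5399, 0.0932, 0.1127]
orientation: [-0.001, 0.784, 0.621, -0.001]
contact_force: [0.1, -0.1, -0.1]
opening: 0.001
```

Run:
```python
from h import *
s=observe();print(s['tool_pos'],s['orientation'],s['contact_force'])
c=cam('top');save(c,'top1');w=cam('wrist');save(w,'w1')
a=cv2.imread('pics/top1.png')[170:300,100:300];b=cv2.imread('pics/w1.png')
a=cv2.resize(a,(400,260),interpolation=2);b=cv2.resize(b,(400,300))
cv2.imwrite('pics/m1.png',np.vstack([a,b]))
```

```text
[0.53988818 0.0931827  0.11270389] [-0.00104448  0.78372047  0.62111199 -0.00101614] [ 0.10516364 -0.05163838 -0.14075189]
```

View pics/m1.png

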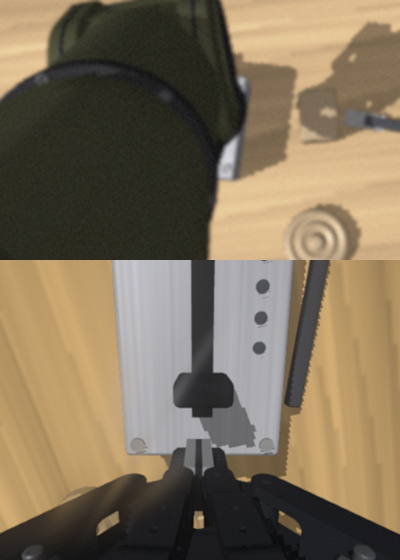

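The wrist view has +y pointing up. The lever (203,390 in the mosaic) is straight ahead of the fingertips (198,440), with the rivets to its right.

>>> apply_moves:
  plan:
    - {"offset": [0.15, -0.04, -1.2], "twist": [0, 0, 0], "hand": 1}
    - {"offset": [0.15, 0.63, 0], "twist": [0, 0, 0], "hand": 1}
    - {"offset": [0.15, 0.63, 0], "twist": [0, 0, 0], "hand": 1}
    - {"offset": [0, 0, 0], "twist": [0, 0, 0], "hand": 1}
    - {"offset": [0, 0, 0], "twist": [0, 0, 0], "hand": 1}
    - {"offset": [0, 0, 0], "twist": [0, 0, 0], "hand": 1}

```text
t: 3.12
tool_pos: [0.5457, 0.1044, 0.1016]
orientation: [0.0, 0.784, 0.62, 0.0]
contact_force: [0.3, -0.6, -0.1]
opening: -0.002
```

```bash
cat >> h.py <<'E'
C=np.array([.5606,.1736]);Y=np.array([.2306,.973]);X=np.array([.973,-.2306])
def st():
    s=observe();d=s['tool_pos'][:2]-C
    print('t',round(s['t'],2),'s',(d@Y).round(4),'x',(d@X).round(4),'z',s['tool_pos'][2].round(4),'F',s['contact_force'].round(1),'Fy',(s['contact_force'][:2]@Y).round(2))
def lever():
    w=cam('wrist');P=pts(w);d=P[...,:2]-C;a,b=d@X,d@Y
    m=(P[...,2]>.095)&(P[...,2]<.125)&(abs(a)<.02)&(abs(b)<.08)&(w['frame'].max(-1)<70)&(w['range_z']>0)
    m[260:]=False
    q=b[m];print('lever n',m.sum(),'s range',np.percentile(q,[2,50,98]).round(4),'mid->q',(np.percentile(q,[2,98]).mean()+.053).round(4)) if m.any() else print('none')
    return w
E
python3 -c "
from h import *
st();lever()"
```

```text
t 3.12 s -0.0708 x 0.0015 z 0.1016 F [ 0.3 -0.6 -0.1] Fy -0.56
lever n 3752 s range [-0.064  -0.0437 -0.0377] mid->q 0.0021
```

>>> apply_moves:
  plan:
    - {"offset": [0.046, 0.195, 0], "twist": [0, 0, 0], "hand": 1}
    - {"offset": [0.046, 0.195, 0], "twist": [0, 0, 0], "hand": 1}
    - {"offset": [0.046, 0.195, 0], "twist": [0, 0, 0], "hand": 1}
    - {"offset": [0.046, 0.195, 0], "twist": [0, 0, 0], "hand": 1}
    - {"offset": [0.046, 0.195, 0], "twist": [0, 0, 0], "hand": 1}
    - {"offset": [0.046, 0.195, 0], "twist": [0, 0, 0], "hand": 1}
    - {"offset": [0.046, 0.195, 0], "twist": [0, 0, 0], "hand": 1}
    - {"offset": [0, 0, 0], "twist": [0, 0, 0], "hand": 1}

```text
t: 3.83
tool_pos: [0.5485, 0.1161, 0.1014]
orientation: [0.001, 0.785, 0.62, -0.001]
contact_force: [-1.3, -3.8, 2.0]
opening: -0.002
```

```bash
cat >> h.py <<'E'
def both():
    st();w=lever();return w
E
python3 -c "
from h import *
both()"
```

```text
t 3.83 s -0.0587 x 0.0014 z 0.1014 F [-1.3 -3.8  2. ] Fy -3.99
lever n 3745 s range [-0.052  -0.0389 -0.0336] mid->q 0.0102
```

>>> apply_moves:
  plan:
    - {"offset": [0.046, 0.195, 0], "twist": [0, 0, 0], "hand": 1}
    - {"offset": [0.046, 0.195, 0], "twist": [0, 0, 0], "hand": 1}
    - {"offset": [0.046, 0.195, 0], "twist": [0, 0, 0], "hand": 1}
    - {"offset": [0.035, 0.146, 0], "twist": [0, 0, 0], "hand": 1}
    - {"offset": [0, 0, 0], "twist": [0, 0, 0], "hand": 1}
    - {"offset": [0, 0, 0], "twist": [0, 0, 0], "hand": 1}

```text
t: 4.38
tool_pos: [0.5509, 0.1266, 0.1013]
orientation: [-0.0, 0.784, 0.621, 0.001]
contact_force: [-0.2, -0.8, 0.5]
opening: -0.001
```

```bash
python3 -c "
from h import *
both()"
```

```text
t 4.38 s -0.0479 x 0.0013 z 0.1013 F [-0.2 -0.8  0.5] Fy -0.82
lever n 3807 s range [-0.0412 -0.0227 -0.0169] mid->q 0.024
```

>>> apply_moves:
  plan:
    - {"offset": [0.046, 0.195, 0], "twist": [0, 0, 0], "hand": 1}
    - {"offset": [0.046, 0.195, 0], "twist": [0, 0, 0], "hand": 1}
    - {"offset": [0.046, 0.195, 0], "twist": [0, 0, 0], "hand": 1}
    - {"offset": [0.046, 0.195, 0], "twist": [0, 0, 0], "hand": 1}
    - {"offset": [0.046, 0.195, 0], "twist": [0, 0, 0], "hand": 1}
    - {"offset": [0.046, 0.195, 0], "twist": [0, 0, 0], "hand": 1}
    - {"offset": [0.046, 0.195, 0], "twist": [0, 0, 0], "hand": 1}
    - {"offset": [0, 0, 0], "twist": [0, 0, 0], "hand": 1}

```text
t: 5.1
tool_pos: [0.5536, 0.1379, 0.1013]
orientation: [0.0, 0.785, 0.62, -0.001]
contact_force: [-0.3, -2.2, 1.5]
opening: -0.002
```

>>> apply_moves:
  plan:
    - {"offset": [0.035, 0.146, 0], "twist": [0, 0, 0], "hand": 1}
    - {"offset": [0.035, 0.146, 0], "twist": [0, 0, 0], "hand": 1}
    - {"offset": [0, 0, 0], "twist": [0, 0, 0], "hand": 1}
    - {"offset": [0, 0, 0], "twist": [0, 0, 0], "hand": 1}

```text
t: 5.43
tool_pos: [0.5548, 0.1431, 0.1013]
orientation: [-0.0, 0.784, 0.621, 0.001]
contact_force: [-0.8, -0.8, 0.2]
opening: -0.001
```

```bash
python3 -c "
from h import *
both()"
```

```text
t 5.43 s -0.031 x 0.0014 z 0.1013 F [-0.8 -0.8  0.2] Fy -0.96
lever n 3733 s range [-0.0243 -0.0109 -0.0056] mid->q 0.038
```

>>> apply_moves:
  plan:
    - {"offset": [0.025, 0.1, 0], "twist": [0, 0, 0], "hand": 1}
    - {"offset": [0.015, 0.06, 0], "twist": [0, 0, 0], "hand": 1}
    - {"offset": [0, 0, 0], "twist": [0, 0, 0], "hand": 1}
    - {"offset": [0, 0, 0], "twist": [0, 0, 0], "hand": 1}
    - {"offset": [0, 0, 0], "twist": [0, 0, 0], "hand": 1}

```text
t: 5.9
tool_pos: [0.5549, 0.1434, 0.1013]
orientation: [0.0, 0.784, 0.62, 0.0]
contact_force: [-0.9, 0.1, 1.3]
opening: 0.003
```

```bash
python3 -c "
from h import *
both()"
```

```text
t 5.9 s -0.0307 x 0.0014 z 0.1013 F [-0.9  0.1  1.3] Fy -0.11
lever n 3787 s range [-0.0239 -0.0101 -0.0047] mid->q 0.0387
```

>>> apply_moves:
  plan:
    - {"offset": [0.025, 0.1, 0], "twist": [0, 0, 0], "hand": 1}
    - {"offset": [0, 0, 0], "twist": [0, 0, 0], "hand": 1}
    - {"offset": [0, 0, 0], "twist": [0, 0, 0], "hand": 1}

```text
t: 6.2
tool_pos: [0.5552, 0.1444, 0.1013]
orientation: [0.0, 0.784, 0.62, 0.0]
contact_force: [0.1, 0.1, 0.7]
opening: -0.001
```

```bash
python3 -c "
from h import *
both()"
```

```text
t 6.2 s -0.0296 x 0.0015 z 0.1013 F [0.1 0.1 0.7] Fy 0.13
lever n 3813 s range [-0.0228 -0.0046  0.0011] mid->q 0.0422
```

>>> apply_moves:
  plan:
    - {"offset": [0.046, 0.195, 0], "twist": [0, 0, 0], "hand": 1}
    - {"offset": [0.046, 0.195, 0], "twist": [0, 0, 0], "hand": 1}
    - {"offset": [0.046, 0.195, 0], "twist": [0, 0, 0], "hand": 1}
    - {"offset": [0.046, 0.195, 0], "twist": [0, 0, 0], "hand": 1}
    - {"offset": [0.046, 0.195, 0], "twist": [0, 0, 0], "hand": 1}
    - {"offset": [0.046, 0.195, 0], "twist": [0, 0, 0], "hand": 1}
    - {"offset": [0.046, 0.195, 0], "twist": [0, 0, 0], "hand": 1}
    - {"offset": [0, 0, 0], "twist": [0, 0, 0], "hand": 1}

```text
t: 6.92
tool_pos: [0.5584, 0.1582, 0.1013]
orientation: [0.0, 0.784, 0.62, 0.0]
contact_force: [-0.5, -2.1, 0.5]
opening: 0.001
```

```bash
python3 -c "
from h import *
both()"
```

```text
t 6.92 s -0.0155 x 0.0014 z 0.1013 F [-0.5 -2.1  0.5] Fy -2.14
lever n 3706 s range [-0.0088  0.0044  0.0096] mid->q 0.0534
```

q is about 0.0555, just before the third crest, so I'll go in millimetre steps.

>>> apply_moves:
  plan:
    - {"offset": [0.025, 0.1, 0], "twist": [0, 0, 0], "hand": 1}
    - {"offset": [0.025, 0.1, 0], "twist": [0, 0, 0], "hand": 1}
    - {"offset": [0, 0, 0], "twist": [0, 0, 0], "hand": 1}
    - {"offset": [0, 0, 0], "twist": [0, 0, 0], "hand": 1}

```text
t: 7.3
tool_pos: [0.559, 0.1609, 0.1013]
orientation: [-0.0, 0.784, 0.621, 0.0]
contact_force: [0.1, 0.5, 0.0]
opening: 0.001
```

```bash
python3 -c "
from h import *
both()"
```

```text
t 7.3 s -0.0127 x 0.0014 z 0.1013 F [0.1 0.5 0. ] Fy 0.5
lever n 3757 s range [-0.0059  0.0077  0.013 ] mid->q 0.0566
```

>>> apply_moves:
  plan:
    - {"offset": [0.025, 0.1, 0], "twist": [0, 0, 0], "hand": 1}
    - {"offset": [0, 0, 0], "twist": [0, 0, 0], "hand": 1}
    - {"offset": [0, 0, 0], "twist": [0, 0, 0], "hand": 1}

```text
t: 7.6
tool_pos: [0.5592, 0.1612, 0.1013]
orientation: [-0.0, 0.784, 0.62, 0.0]
contact_force: [-0.4, -0.3, -1.0]
opening: -0.001
```

```bash
python3 -c "
from h import *
both()"
```

```text
t 7.6 s -0.0123 x 0.0015 z 0.1013 F [-0.4 -0.3 -1. ] Fy -0.38
lever n 3747 s range [-0.0056  0.0078  0.0132] mid->q 0.0568
```

q is about 0.059; one more millimetre.

>>> apply_moves:
  plan:
    - {"offset": [0.02, 0.08, 0], "twist": [0, 0, 0], "hand": 1}
    - {"offset": [0, 0, 0], "twist": [0, 0, 0], "hand": 1}
    - {"offset": [0, 0, 0], "twist": [0, 0, 0], "hand": 1}

```text
t: 7.9
tool_pos: [0.5593, 0.1619, 0.1013]
orientation: [0.0, 0.784, 0.62, 0.0]
contact_force: [0.5, 1.2, -0.9]
opening: 0.003
```

```bash
python3 -c "
from h import *
both()"
```

```text
t 7.9 s -0.0117 x 0.0015 z 0.1013 F [ 0.5  1.2 -0.9] Fy 1.3
lever n 3776 s range [-0.0049  0.0135  0.0192] mid->q 0.0601
```

Seated at q ≈ 0.065. I'll back off, lift, and go over the button.

>>> apply_moves:
  plan:
    - {"offset": [-0.25, -1.1, 0], "twist": [0, 0, 0], "hand": 1}
    - {"offset": [-0.3, -1.2, 0], "twist": [0, 0, 0], "hand": 1}
    - {"offset": [0, 0, 2], "twist": [0, 0, 0], "hand": 1}
    - {"offset": [0, 0, 3], "twist": [0, 0, 0], "hand": 1}
    - {"offset": [0, 0, 3], "twist": [0, 0, 0], "hand": 1}
    - {"offset": [0, 0, 3], "twist": [0, 0, 0], "hand": 1}

```text
t: 8.45
tool_pos: [0.553, 0.1364, 0.2123]
orientation: [0.0, 0.785, 0.619, -0.001]
contact_force: [1.2, 0.4, -0.7]
opening: -0.001
```

>>> apply_moves:
  plan:
    - {"offset": [0.2, -3.2, 0], "twist": [0, 0, 0], "hand": 1}
    - {"offset": [0.2, -3.2, 0], "twist": [0, 0, 0], "hand": 1}
    - {"offset": [0.2, -3.2, 0], "twist": [0, 0, 0], "hand": 1}
    - {"offset": [0.2, -3.2, 0], "twist": [0, 0, 0], "hand": 1}
    - {"offset": [0.2, -3.2, 0], "twist": [0, 0, 0], "hand": 1}
    - {"offset": [0.2, -3.2, 0], "twist": [0, 0, 0], "hand": 1}
    - {"offset": [0.2, -3.2, 0], "twist": [0, 0, 0], "hand": 1}
    - {"offset": [0.2, -3.2, 0], "twist": [0, 0, 0], "hand": 1}

```text
t: 9.12
tool_pos: [0.5683, -0.1205, 0.2112]
orientation: [-0.0, 0.785, 0.62, -0.001]
contact_force: [-0.4, -0.2, -0.5]
opening: -0.002
```

>>> apply_moves:
  plan:
    - {"offset": [0.1, -3.0, 0], "twist": [0, 0, 0], "hand": 1}
    - {"offset": [0.05, -3.0, 0], "twist": [0, 0, 0], "hand": 1}
    - {"offset": [0, 0, 0], "twist": [0, 0, 0], "hand": 1}
    - {"offset": [0, 0, 0], "twist": [0, 0, 0], "hand": 1}
    - {"offset": [0, 0, 0], "twist": [0, 0, 0], "hand": 1}

```text
t: 9.53
tool_pos: [0.5703, -0.1775, 0.2111]
orientation: [-0.001, 0.785, 0.62, -0.0]
contact_force: [0.1, 0.3, -0.6]
opening: -0.003
```

Run:
```python
from h import *
print(observe()['tool_pos'])
c=cam('top');w=cam('wrist');save(c,'top2');save(w,'w2')
P=pts(w);d=np.linalg.norm(P[...,:2]-[.5713,-.1774],axis=-1)
m=(P[...,2]>.062)&(P[...,2]<.073)&(d<.03);Q=P[m]
print(m.sum(), cv2.minAreaRect((Q[:,:2]*1000).astype(np.float32)) if m.sum()>5 else '')
P=pts(c);e=P[...,:2]-C;m=(P[...,2]>.098)&(P[...,2]<.12)&(abs(e@X)<.03)&(abs(e@Y)<.08)
print('lever q top',m.sum(),((e@Y)[m].mean()+.053) if m.any() else '')
a=cv2.imread('pics/top2.png');b=cv2.imread('pics/w2.png')
cv2.imwrite('pics/m2.png',cv2.resize(np.hstack([a,b]),(800,300)))
```

```text
[ 0.57028831 -0.17746289  0.21107727]
1323 ((573.55517578125, -178.12869262695312), (33.01016616821289, 32.33452606201172), 76.344482421875)
lever q top 112 0.06397474788937406
```

View pics/m2.png

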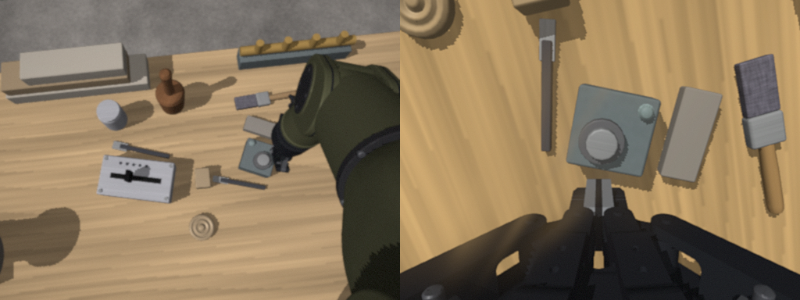

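The left panel shows the lever at mid-travel, near the middle rivets, with all bystanders in place. The right panel shows the button (602,143) just ahead of the tip (600,190), clear of the lamp (646,112). I'll descend now.

>>> apply_moves:
  plan:
    - {"offset": [0.2, -0.05, -3], "twist": [0, 0, 0], "hand": 1}
    - {"offset": [0, 0, -3], "twist": [0, 0, 0], "hand": 1}
    - {"offset": [0, 0, -3], "twist": [0, 0, 0], "hand": 1}
    - {"offset": [0, 0, -2], "twist": [0, 0, 0], "hand": 1}
    - {"offset": [0, 0, 0], "twist": [0, 0, 0], "hand": 1}
    - {"offset": [0, 0, 0], "twist": [0, 0, 0], "hand": 1}

```text
t: 10.13
tool_pos: [0.5729, -0.1763, 0.1008]
orientation: [-0.001, 0.784, 0.621, -0.0]
contact_force: [-0.4, -0.4, 1.2]
opening: -0.003
```

>>> apply_moves:
  plan:
    - {"offset": [0, 0, -0.4], "twist": [0, 0, 0], "hand": 1}
    - {"offset": [0, 0, -0.4], "twist": [0, 0, 0], "hand": 1}
    - {"offset": [0, 0, -0.3], "twist": [0, 0, 0], "hand": 1}
    - {"offset": [0, 0, 0], "twist": [0, 0, 0], "hand": 1}
    - {"offset": [0, 0, 0], "twist": [0, 0, 0], "hand": 1}

```text
t: 10.55
tool_pos: [0.5735, -0.1778, 0.0907]
orientation: [0.0, 0.784, 0.62, 0.0]
contact_force: [-0.6, 0.6, 0.2]
opening: -0.002
```

>>> apply_moves:
  plan:
    - {"offset": [0, 0, -0.2], "twist": [0, 0, 0], "hand": 1}
    - {"offset": [0, 0, -0.2], "twist": [0, 0, 0], "hand": 1}
    - {"offset": [0, 0, -0.2], "twist": [0, 0, 0], "hand": 1}
    - {"offset": [0, 0, -0.2], "twist": [0, 0, 0], "hand": 1}
    - {"offset": [0, 0, 0], "twist": [0, 0, 0], "hand": 1}
    - {"offset": [0, 0, 0], "twist": [0, 0, 0], "hand": 1}

```text
t: 11.05
tool_pos: [0.5738, -0.1779, 0.0831]
orientation: [0.001, 0.784, 0.62, 0.0]
contact_force: [-0.9, 0.3, 8.5]
opening: 0.005
```

>>> apply_moves:
  plan:
    - {"offset": [0, 0, -0.15], "twist": [0, 0, 0], "hand": 1}
    - {"offset": [0, 0, 0], "twist": [0, 0, 0], "hand": 1}
    - {"offset": [0, 0, 0], "twist": [0, 0, 0], "hand": 1}

```text
t: 11.3
tool_pos: [0.5739, -0.1779, 0.0829]
orientation: [0.001, 0.784, 0.62, 0.001]
contact_force: [-3.7, 1.5, 18.1]
opening: 0.001
```

>>> apply_moves:
  plan:
    - {"offset": [0, 0, 0.5], "twist": [0, 0, 0], "hand": 1}
    - {"offset": [0, 0, 1], "twist": [0, 0, 0], "hand": 1}
    - {"offset": [0, 0, 3], "twist": [0, 0, 0], "hand": 1}
    - {"offset": [0, 0, 4], "twist": [0, 0, 0], "hand": 1}
    - {"offset": [0, 0, 4], "twist": [0, 0, 0], "hand": 1}
    - {"offset": [0, 0, 0], "twist": [0, 0, 0], "hand": 1}
    - {"offset": [0, 0, 0], "twist": [0, 0, 0], "hand": 1}

```text
t: 11.88
tool_pos: [0.5747, -0.1782, 0.2084]
orientation: [0.002, 0.784, 0.62, 0.002]
contact_force: [0.1, 0.8, -0.9]
opening: -0.0
```

Run:
```python
from h import *
print(observe()['tool_pos'],observe()['contact_force'])
c=cam('top');w=cam('wrist');save(c,'top3');save(w,'w3')
P=pts(w);d=np.linalg.norm(P[...,:2]-[.573,-.178],axis=-1)
m=(P[...,2]>.05)&(P[...,2]<.073)&(d<.01);print('button z',np.median(P[m][:,2]))
P=pts(c);e=P[...,:2]-C;m=(P[...,2]>.098)&(P[...,2]<.12)&(abs(e@X)<.03)&(abs(e@Y)<.08)
print('lever q top',m.sum(),(e@Y)[m].mean()+.053)
a=cv2.imread('pics/top0.png');b=cv2.imread('pics/top3.png')
cv2.imwrite('pics/m3.png',cv2.resize(np.hstack([b,cv2.absdiff(a,b)*2,]),(800,300)))
```

```text
[ 0.57469203 -0.17820122  0.20840433] [ 0.14393042  0.80660431 -0.93738084]
button z 0.06674936246665442
lever q top 112 0.06394210906543228
```

View pics/m3.png

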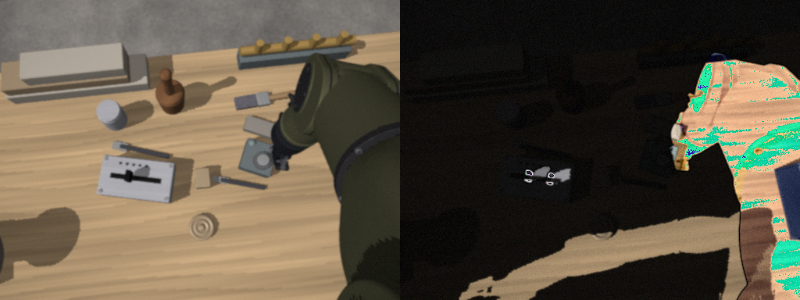

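The difference picture shows only the lever (~540,177), the arm and its shadow have changed, so no bystander moved. The button is up at 66.7 mm and the lever is in notch 3.

```bash
python3 -c "
from bench import *
print(hand_in())"
```

```text
the job is handed in; nothing more can be done
None
```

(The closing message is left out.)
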